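Emboss a pantry label with a hand stamp

TASK

Take the embossing stamp out of its wooden stand and press its die flat onto the top label of the pile, square inside the blue frame, pushing straight down with a steady 14 newtons or so for about a second without tilting or sliding it (over 22 newtons spoils the label). Lift it straight up off the label, then set the stamp back upright in the recess of its stand and let go, leaving the jar, the pot and the salt shaker where they are.

Things in the scene. Friction and masses are not known exactly. Their poses are not given: they have to be found in the camera images.
- stamp_grip (a point): Middle of the light wooden grip of the embossing stamp, 65 mm above the underside of its steel die. Stamp axes: z up the handle, x along the long side of die and grip. The grip is a rounded block 34 mm (x) by 24 mm (y, the width to grasp), from 26 to 100 mm above the die's underside; thin dark cap to 105 mm. Mass 0.17 to 0.35 kg.
- stamp_die (a point): Centre of the underside (working face) of the stamp's steel die, a rectangle 40 mm (x) by 30 mm (y), 10 mm thick, in the stamp's axes; half a turn about z gives the same mark.
- label_tray: Low dark steel tray, fixed to the worktop, 88 mm (x) by 76 mm (y), walls 12 mm high, holding a pile of pale labels, 66 by 54 mm, that stands above the walls. Origin: centre of its underside, on the worktop. The blue frame on the top label (49 mm along x by 39 mm along y) is centred straight above the origin.
- tray_mouth (a point): Centre of the tray's mouth, level with its wall tops, 12 mm above the worktop; axes as the tray. The top of the pile lies 6 to 16 mm above this point (18 to 28 mm above the worktop), depending on how many labels are left: that height is not measured and must be found by touch. The pile yields straight down about 1 mm for every 6 N and springs back.
- stamp_stand: Dark wooden block, fixed to the worktop, 84 mm (x) by 74 mm (y) by 14 mm high, with brass studs in its corners and in its top a recess 46 mm (x) by 36 mm (y), 10 mm deep, so that its floor is 4 mm above the worktop. Origin: centre of the underside, on the worktop. At the start the stamp stands in the recess, its x within 0.04 rad of the stand's x.
- copper_jar: Small glass jar with copper lid, 62 mm across, 60 mm high; origin at the centre of its underside. Bystander.
- pinch_pot: Small black pot with white rim, 50 mm across, 29 mm high; origin at the centre of its underside. Bystander.
- salt_shaker: Glass salt shaker with grey cap, 44 mm across, 90 mm high; origin at the centre of its underside. Bystander.

How it is judged:
By the outcome, as a careful person would: the job done as asked, in the order asked, and still so for the second after the job is handed in, with the robot touching nothing.
It also fails if it takes over 54 s, if anything falls off the work surface, if the arm or the gripper's body presses on something with over 40 N, if the wrist force passes 120 N, or if a joint passes its speed limit or range.

ROBOT

A 6-joint arm with a two-finger parallel gripper is mounted at the origin on the work surface; the furniture and walls round the work are solid. World frame = base frame: x ahead of the robot, y to its left, z up, the work surface at z = 0. Lengths are in m, angles in rad, forces in N, time in s.
With the tool pointing down it reaches from about 0.35 to 0.85 m from the base axis. Payload 8.1 kg.
Tool frame: the origin (TCP) lies at the centre of the arm's flange, where the gripper is bolted on; the fingertips stand 186 mm ahead of it and the grasp point (between the pads) lies 167 mm ahead of it (arm.nose_length is the distance from the TCP to the fingertips, in m); z points along the fingers, x is the direction in which the jaws open and shut, and the axes are right-handed (so a half turn about z gives the same grasp; the last joint's range is limited). The gripper opens to 93 mm and grips with 3 to 60 N. Pads are 15 mm wide; open, the fingers measure 128 mm over their backs; the gripper's body (75 mm by 188 mm) begins 65 mm behind the grasp point.
Start: joints at [-1.288, 0.13, 1.488, -0, 1.523, -0.085], TCP at [0.216, -0.56, 0.405] pointing down, gripper open.
Joint ranges: [-2.96, 2.96], [-0.89, 2.26], [0.02, 2.5], [-1.34, 4.48], [0, 2.73], [-2.66, 2.66]. Speed limits (rad/s): [2.39, 2.39, 2.79, 3.14, 3.14, 3.14].

INTERFACE

Orientations are given as a unit quaternion [x, y, z, w].
In Python, from rig import arm, optics gives the robot as it stands. The module is installed in compiled form; this text tells all that it offers.
- The arm moves only by the tool step_arm, never from a script. Its argument "steps" is a list of rows, each a list of 6 numbers: the shift along the world's x, y, z in mm, then the turn, a rotation vector about the world's x, y, z in rad. In form: [[dx, dy, dz, ax, ay, az], ...]. A call has 1 to 8 rows; each row shifts and turns the commanded pose from where the row before left it; what a row does not reach is not made up. A row lasts 1/8 s, in which the tool goes at most 62.5 mm and 10.7 degrees, less where a joint would pass 70% of its speed; a pose out of reach is approached as far as the arm can. A call with a gripper value outside its range is refused whole. "jaw" is the gripper command: -1 is shut, 1 is fully open, values between are in proportion, set as the call begins (left out, the last holds). The fingers move at their own pace and stop on an object; "squeeze" is the grip in N (left out, the last holds). Time passes only in rows, so rows that do not move let the fingers close. It gives the time, the measured TCP pose, the force and the opening at its end, in the units of the state.
- arm.state(): the state, without advancing time (a new reading comes with each control period).
- optics.read_camera(name): name is "side" or "top" or "wrist"; returns the picture (400x640x3 uint8, red, green, blue); there is no depth.
- optics.camera_params(name): a dict with "fovy" (degrees; the focal length in pixels is half the picture's height over the tangent of half this angle, whatever the lens; pixels are square), "cx", "cy" (the principal point, pixels), "cam_to_world" (4x4, takes a point from camera to world coordinates). Camera axes: x right, y down, z forward; pixel columns grow to the right and rows downward; lengths in m; the calibration is good to about 2 mm. A picture is of the moment at which its call begins: read the wrist's pose just before it. camera_params takes no time and is no camera call; for the wrist camera it gives the pose at the moment of the call.
- arm.sign_off(): hands the job in, once; it reports no verdict.
The state is a dict: "time_s": time; "joint_pos": joint angles; "dq": joint speeds; "tau": joint torques, N m; "tcp_pos": TCP position; "ee_rot": TCP orientation; "wrist_force": force on the tool from outside, world axes, zero at the start; "moment": the same for the moment, N m; "width": opening from 0.0 (shut) to 1.0 (fully open).
Only numpy, scipy, OpenCV 4.12 (cv2) and the standard library are available. Lean on these libraries where they do the work, as an engineer would, in place of code of your own. Each camera call takes 0.05 s, during which the arm holds its last target.

## Working session

There is one attempt and no reset: what is moved stays moved. The work goes in short steps, Python scripts to look and compute and a tool call to move; the robot and the scene stay as the last step left them, time stands still between calls to the robot, and variables do not carry over. Pictures are saved under pics/ and viewed, and the job is handed in when it is done.

Besides the shell and the picture viewer there is one more tool, called after "Call:" in YAML: its name, and indented under it one key for each argument. step_arm: Moves the arm, as the interface text tells. Its arguments: {"type":"object","properties":{"steps":{"type":"array","items":{"type":"array","items":{"type":"number"}}},"jaw":{"type":"number"},"squeeze":{"type":"number"}},"required":["steps"]}

```bash
mkdir -p pics
cat > h.py <<'E'
import numpy as np, cv2
from rig import arm, optics
def snap(n,f):
    p=optics.camera_params(n); im=optics.read_camera(n)
    cv2.imwrite(f,cv2.cvtColor(im,cv2.COLOR_RGB2BGR)); return im,p
def ray(p,u,v):
    f=200/np.tan(np.radians(p['fovy'])/2); T=np.array(p['cam_to_world'])
    d=T[:3,:3]@np.array([(u-p['cx'])/f,(v-p['cy'])/f,1]); return T[:3,3],d
def onz(p,u,v,z):
    o,d=ray(p,u,v); return o+d*(z-o[2])/d[2]
def proj(p,X):
    f=200/np.tan(np.radians(p['fovy'])/2); T=np.array(p['cam_to_world'])
    c=T[:3,:3].T@(np.array(X)-T[:3,3]); return f*c[0]/c[2]+p['cx'],f*c[1]/c[2]+p['cy']
E
python3 - <<'E'
from h import *
import pickle
P={}
for n in ['top','side','wrist']:
    im,p=snap(n,f'pics/{n}0.png'); P[n]=p; np.save(f'{n}0.npy',im)
    print(n,p['fovy'],p['cx'],p['cy'],np.round(p['cam_to_world'],3).tolist())
pickle.dump(P,open('P0.pkl','wb'))
s=arm.state(); print(s, arm.nose_length)
E
```

```text
top 43.099587482401695 322.8181995810671 194.33059265887732 [[0.007, -0.993, 0.121, 0.319], [-1.0, -0.006, 0.012, -0.106], [-0.011, -0.121, -0.993, 1.264], [0.0, 0.0, 0.0, 1.0]]
side 54.034356010173596 318.0702275441934 205.14687223417934 [[0.036, 0.643, -0.765, 1.172], [0.999, -0.038, 0.015, -0.112], [-0.019, -0.765, -0.644, 0.683], [0.0, 0.0, 0.0, 1.0]]
wrist 68.40937962934923 317.8927032000865 196.1537611233921 [[0.36, -0.892, -0.272, 0.291], [-0.933, -0.345, -0.103, -0.529], [-0.002, 0.291, -0.957, 0.384], [0.0, 0.0, 0.0, 1.0]]
{'time_s': 0.15, 'joint_pos': array([-1.28840696e+00,  1.30996388e-01,  1.48901246e+00, -3.78741024e-05,
        1.52299426e+00, -8.53890987e-02]), 'dq': array([ 7.73632095e-04, -1.60501184e-03, -1.91495301e-03,  4.75143571e-04,
        9.36159250e-05, -1.07863974e-03]), 'tau': array([ 1.92478019e-04, -5.60476148e+01, -4.92333126e+01,  7.68046360e-02,
        3.05789919e-02, -1.10277354e-04]), 'tcp_pos': array([ 0.2156989 , -0.55970632,  0.40393219]), 'ee_rot': array([ 8.24482983e-01, -5.65886308e-01, -5.57286007e-04, -4.32586998e-04]), 'wrist_force': array([-0.93616231, -0.52688185, -0.40162622]), 'moment': array([0.02105691, 0.02273297, 0.00716771]), 'width': 1.0016918352740576} 0.1861
```

View pics/top0.png

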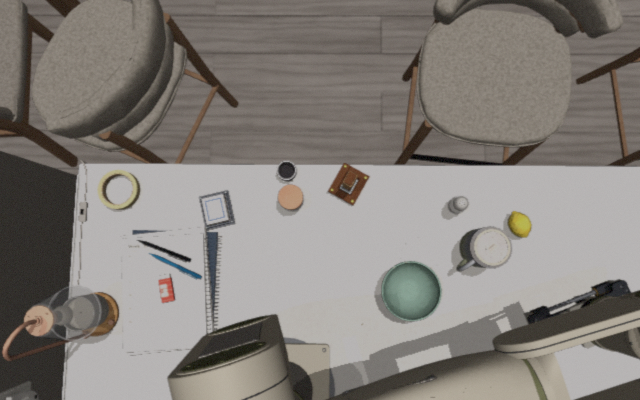

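View pics/side0.png

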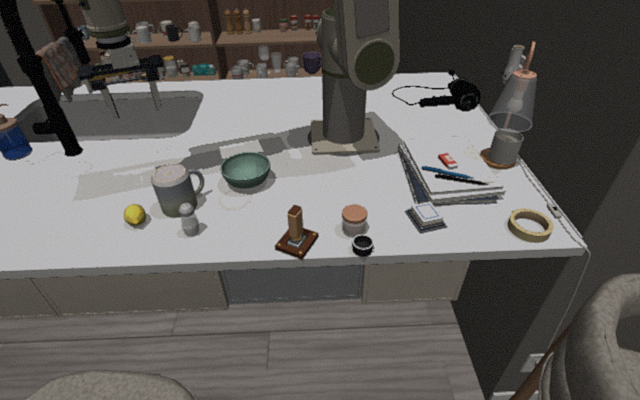

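View pics/wrist0.png

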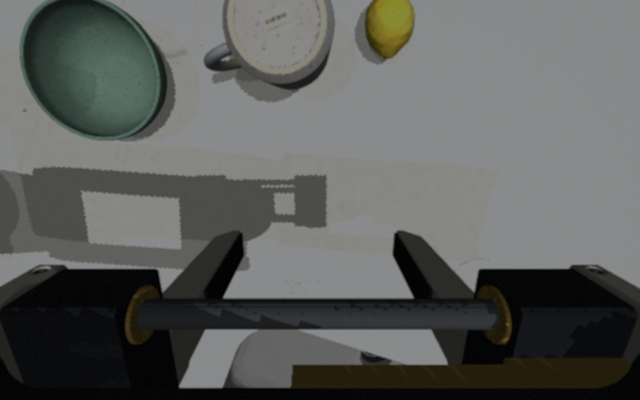

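The top view shows the stand at about (349,184), the tray at (216,209), the jar at (290,197), the pot at (287,171) and the shaker at (458,205). Next I'll enlarge these and take rough positions.

Run:
```python
from h import *
import pickle
P=pickle.load(open('P0.pkl','rb'))
a=cv2.cvtColor(np.load('top0.npy'),cv2.COLOR_RGB2BGR); b=cv2.cvtColor(np.load('side0.npy'),cv2.COLOR_RGB2BGR)
A=cv2.resize(a[150:250,190:390],None,fx=4,fy=4,interpolation=cv2.INTER_CUBIC)
B=cv2.resize(b[190:265,265:465],None,fx=4,fy=4,interpolation=cv2.INTER_CUBIC)
cv2.imwrite('pics/z.png',np.vstack([A,B])[:600*2])
cv2.imwrite('pics/za.png',A);cv2.imwrite('pics/zb.png',B)
p=P['top']
for n,u,v,z in [('stand',349,184,.014),('tray',216,209,.02),('jar',290,197,.06),('pot',287,171,.029),('shaker',458,205,.09),('bowl',411,290,.03),('mug',489,247,.09)]: print(n,onz(p,u,v,z).round(3))
p=P['side']
for n,u,v,z in [('stand',297,244,.014),('tray',426,217,.02),('jar',355,213,.06),('pot',363,243,.029)]: print(n,onz(p,u,v,z).round(3))
```

```text
stand [ 0.498 -0.156  0.014]
tray [0.433 0.173 0.02 ]
jar [ 0.459 -0.013  0.06 ]
pot [ 0.528 -0.002  0.029]
shaker [ 0.439 -0.406  0.09 ]
bowl [ 0.24  -0.304  0.03 ]
mug [ 0.343 -0.475  0.09 ]
stand [ 0.517 -0.152  0.014]
tray [0.447 0.173 0.02 ]
jar [ 0.467 -0.01   0.06 ]
pot [0.537 0.002 0.029]
```

View pics/za.png

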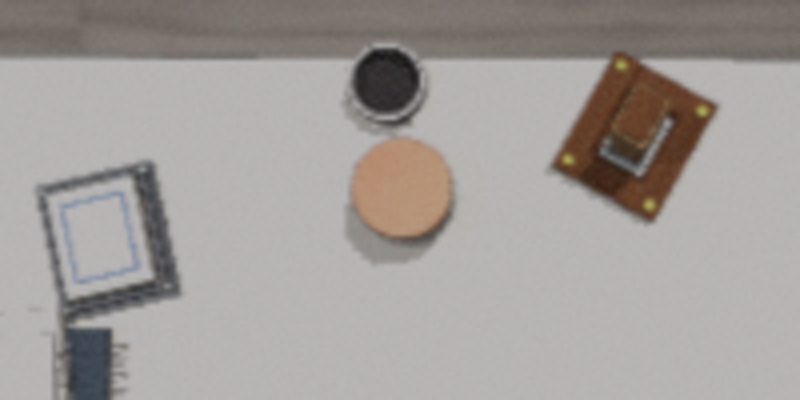

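View pics/zb.png

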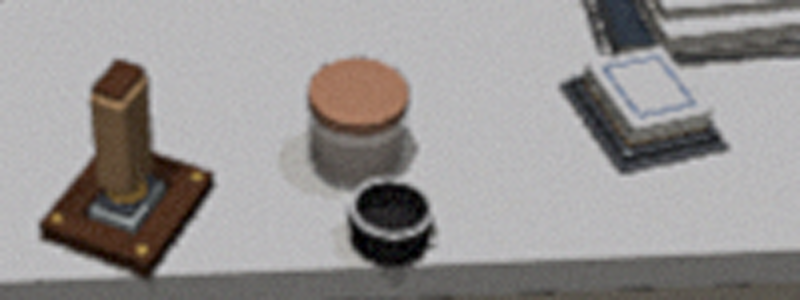

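Call:
step_arm:
  steps:
    - [36,51,0,0,0,-0.109]
    - [36,51,0,0,0,-0.109]
    - [36,51,0,0,0,-0.109]
    - [36,51,0,0,0,-0.109]
    - [36,51,0,0,0,-0.109]
    - [36,51,0,0,0,-0.109]
    - [36,51,0,0,0,-0.109]
    - [36,51,0,0,0,-0.109]

```text
time_s: 1.15
tcp_pos: [0.5045, -0.15, 0.4047]
ee_rot: [-0.507, 0.862, -0.0, 0.0]
wrist_force: [1.1, -1.5, -0.8]
width: 1.0
```

Call:
step_arm:
  steps:
    - [0,0,0,0,0,0]
    - [0,0,0,0,0,0]

```text
time_s: 1.4
tcp_pos: [0.5036, -0.1518, 0.4043]
ee_rot: [-0.509, 0.861, 0.0, -0.0]
wrist_force: [-0.1, 0.3, -0.1]
width: 1.001
```

```bash
cat > look.py <<'E'
from h import *
import sys,pickle
t=sys.argv[1]; s=arm.state(); P={'state':s}
for n in sys.argv[2:]:
    im,p=snap(n,f'pics/{n}{t}.png'); P[n]=p; np.save(f'{n}{t}.npy',im)
pickle.dump(P,open(f'P{t}.pkl','wb'))
print(s['time_s'],s['tcp_pos'],s['ee_rot'],s['wrist_force'],s['width'])
E
python3 look.py 1 wrist top
```

```text
1.4 [ 0.50362594 -0.15181285  0.40434874] [-5.09298849e-01  8.60589576e-01  1.64012258e-04 -4.86712292e-04] [-0.09940102  0.28087421 -0.12097001] 1.001456570829016
```

View pics/wrist1.png

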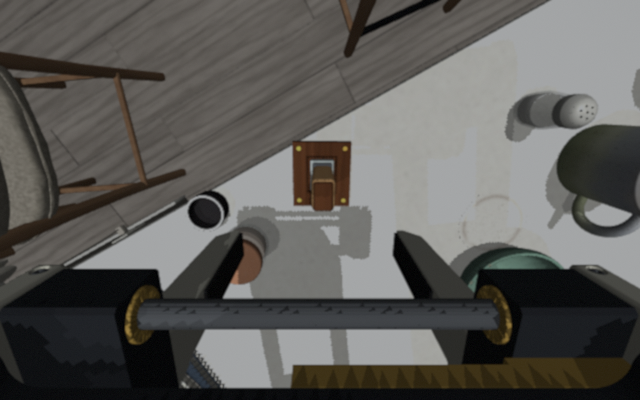

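The wrist view shows the stand with its four brass studs at (298,149), (345,148), (299,199) and (347,198), and the stamp standing in it with its cap at about (323,192). The yaw is nearly aligned.

```bash
cat > studs.py <<'E'
from h import *
import sys,pickle
def studs(im,p,box,zs=.014):
    hsv=cv2.cvtColor(im,cv2.COLOR_RGB2HSV); u0,v0,u1,v1=box
    m=cv2.inRange(hsv,(20,110,90),(35,255,255)); k=np.zeros_like(m); k[v0:v1,u0:u1]=m[v0:v1,u0:u1]
    n,l,st,c=cv2.connectedComponentsWithStats(k)
    out=[]
    for i in range(1,n):
        if st[i,4]>=4: out.append((c[i],st[i,4]))
    return out
if __name__=='__main__':
    t=sys.argv[1];n=sys.argv[2];box=list(map(int,sys.argv[3:7]))
    im=np.load(f'{n}{t}.npy');p=pickle.load(open(f'P{t}.pkl','rb'))[n]
    X=[]
    for c,a in studs(im,p,box):
        w=onz(p,*c,.014); X.append(w); print(c.round(1),a,w.round(4))
    if len(X)==4:
        X=np.array(X); print('ctr',X.mean(0).round(4)); r=cv2.minAreaRect((X[:,:2]*1000).astype(np.float32)); print(r)
        box=cv2.boxPoints(r); e=[box[1]-box[0],box[2]-box[1]]; e=max(e,key=np.linalg.norm); print('yaw long',np.arctan2(e[1],e[0]))
E
python3 studs.py 1 wrist 285 135 360 212; python3 studs.py 1 top 320 155 375 210;python3 studs.py 0 top 320 155 375 210;python3 studs.py 0 side 265 225 325 260
python3 -c "
import cv2,numpy as np
b=cv2.cvtColor(np.load('wrist1.npy'),cv2.COLOR_RGB2BGR)
cv2.imwrite('pics/z1.png',cv2.resize(b[130:220,270:370],None,fx=6,fy=6,interpolation=cv2.INTER_CUBIC))"
```

```text
[298.1 148.1] 27 [ 0.5424 -0.1439  0.014 ]
[344.6 148.2] 19 [ 0.5143 -0.195   0.014 ]
[298.9 199.9] 22 [ 0.4827 -0.1108  0.014 ]
[342.9 199.9] 22 [ 0.4547 -0.1618  0.014 ]
ctr [ 0.4985 -0.1528  0.014 ]
((498.49688720703125, -152.8653564453125), (58.36537551879883, 68.42138671875), 60.98733901977539)
yaw long -0.50636655
[365. 177.] 5 [ 0.516  -0.1959  0.014 ]
[331.9 189.3] 7 [ 0.4846 -0.1134  0.014 ]
[352.  200.7] 7 [ 0.4563 -0.1635  0.014 ]
[344.7 166. ] 7 [ 0.5436 -0.1453  0.014 ]
[365.1 177.1] 8 [ 0.5157 -0.1962  0.014 ]
[331.9 189.1] 8 [ 0.485  -0.1135  0.014 ]
[352.  200.7] 7 [ 0.4563 -0.1635  0.014 ]
ctr [ 0.5002 -0.1546  0.014 ]
((500.01171875, -154.45150756835938), (58.078521728515625, 67.7999267578125), 61.17251968383789)
yaw long -0.5031343
```

View pics/z1.png

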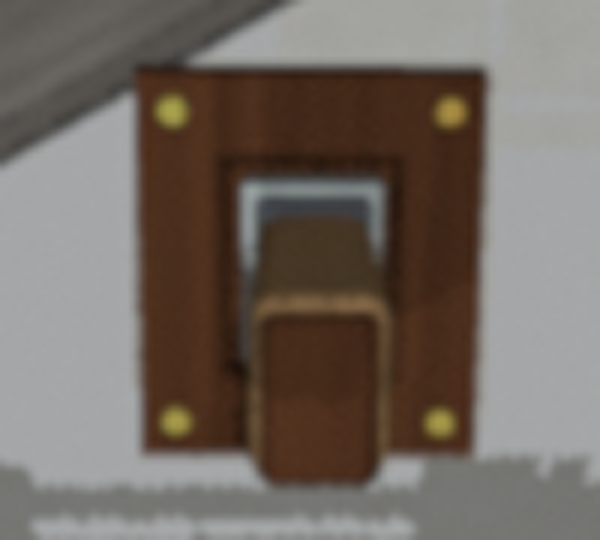

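Run:
```python
from h import *
import pickle
p=pickle.load(open('P1.pkl','rb'))['wrist']
q=lambda x,y,z: onz(p,270+x/6-.4,130+y/6-.4,z)
S=np.array([.4994,-.1537]); a=-.505; ex=np.array([np.cos(a),np.sin(a)]); ey=np.array([-ex[1],ex[0]])
for n,x,y,z in [('cap',322,398,.109),('capL',258,398,.109),('capR',388,398,.109),('capT',322,310,.109),('capB',322,487,.109),('dieTL',240,180,.014),('dieTR',387,180,.014),('recTL',222,160,.014),('recTR',402,160,.014)]:
    w=q(x,y,z); d=w[:2]-S; print(n,w.round(4),'in stand frame',(d@ex*1000).round(1),(d@ey*1000).round(1))
s=arm.state(); from scipy.spatial.transform import Rotation as R
r=R.from_quat(s['ee_rot']).as_matrix(); print('toolx yaw',np.arctan2(r[1,0],r[0,0]), r[:,2])
```

```text
cap [ 0.4984 -0.1539  0.109 ] in stand frame -0.8 -0.7
capL [ 0.5034 -0.1447  0.109 ] in stand frame -0.8 9.8
capR [ 0.4932 -0.1634  0.109 ] in stand frame -0.8 -11.5
capT [ 0.5114 -0.161   0.109 ] in stand frame 14.0 -0.6
capB [ 0.4848 -0.1466  0.109 ] in stand frame -16.3 -0.8
dieTL [ 0.5228 -0.1494  0.014 ] in stand frame 18.4 15.1
dieTR [ 0.5079 -0.1767  0.014 ] in stand frame 18.5 -16.0
recTL [ 0.5284 -0.1481  0.014 ] in stand frame 22.7 18.9
recTR [ 0.5101 -0.1814  0.014 ] in stand frame 22.8 -19.1
toolx yaw -2.075642386615302 [-4.97512739e-04 -2.36881083e-04 -9.99999848e-01]
```

Call:
step_arm:
  steps:
    - [-5,-2,-50,0,0,0]
    - [0,0,-50,0,0,0]
    - [0,0,-40,0,0,0]
    - [0,0,-28,0,0,0]
    - [0,0,0,0,0,0]
  jaw: 0.3

```text
time_s: 2.12
tcp_pos: [0.4968, -0.1547, 0.2342]
ee_rot: [-0.507, 0.862, 0.002, -0.002]
wrist_force: [-0.7, -0.3, -0.6]
width: 0.652
```

```bash
python3 look.py 2 wrist side
```

```text
2.125 [ 0.49680458 -0.15474666  0.23424924] [-0.50748682  0.86165529  0.00210866 -0.0016888 ] [-0.7092277  -0.28119564 -0.59272118] 0.6520038909596159
```

View pics/wrist2.png

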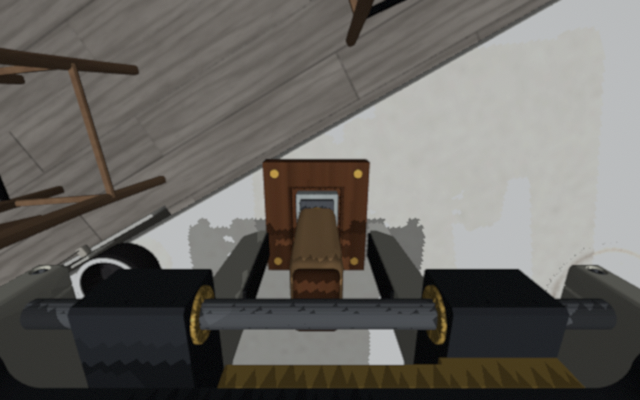

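The stamp is centred between the fingers, so I'll close on it.

Call:
step_arm:
  steps:
    - [0,0,0,0,0,0]
    - [0,0,0,0,0,0]
    - [0,0,0,0,0,0]
    - [0,0,0,0,0,0]
  jaw: -1
  squeeze: 20

```text
time_s: 2.72
tcp_pos: [0.4989, -0.1538, 0.237]
ee_rot: [-0.508, 0.861, -0.0, 0.0]
wrist_force: [-0.2, -1.2, 1.0]
width: 0.275
```

Call:
step_arm:
  steps:
    - [0,0,0,0,0,0]
    - [0,0,0,0,0,0]
    - [0,0,0,0,0,0]
    - [0,0,0,0,0,0]
  jaw: -1
  squeeze: 55

```text
time_s: 3.22
tcp_pos: [0.4988, -0.1539, 0.2369]
ee_rot: [-0.508, 0.861, -0.0, 0.0]
wrist_force: [-1.4, 0.1, 3.4]
width: 0.256
```

```bash
python3 look.py 3 wrist; python3 -c "
from h import *
print(arm.state()['moment'])"
```

```text
3.225 [ 0.49881263 -0.15390028  0.23688602] [-5.08363180e-01  8.61142771e-01 -5.30139722e-05  4.31752232e-05] [-1.38248013  0.09483278  3.3669785 ] 0.25646303442963464
[0.08590914 0.22084215 0.01256064]
```

View pics/wrist3.png

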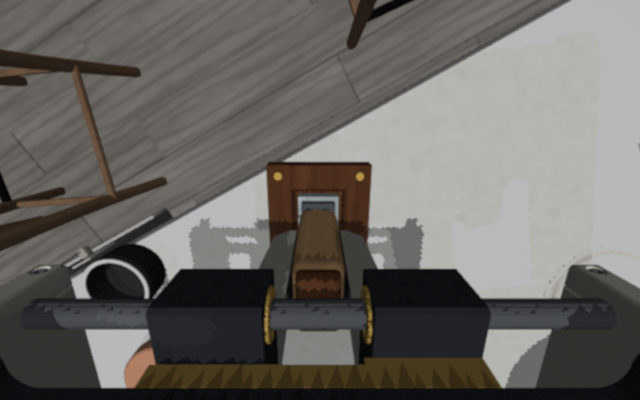

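Call:
step_arm:
  steps:
    - [0,0,10,0,0,0]
    - [0,0,20,0,0,0]
    - [0,0,40,0,0,0]
    - [0,0,40,0,0,0]
    - [0,0,30,0,0,0]
    - [0,0,0,0,0,0]
    - [0,0,0,0,0,0]

```text
time_s: 4.15
tcp_pos: [0.4983, -0.1537, 0.3751]
ee_rot: [-0.508, 0.861, 0.001, -0.001]
wrist_force: [-0.5, 0.8, -3.2]
width: 0.252
```

```bash
python3 look.py 4 wrist side; python3 -c "
from h import *
print(arm.state()['moment'])"; python3 studs.py 4 wrist 240 135 400 300
```

```text
4.15 [ 0.4983324  -0.15367335  0.37506108] [-5.08373980e-01  8.61135739e-01  8.72643665e-04 -6.11740689e-04] [-0.53240138  0.76517891 -3.15249195] 0.25222322541455217
[ 0.03606385 -0.0082776  -0.00985887]
[292.9 147.8] 30 [ 0.5426 -0.1439  0.014 ]
[343.4 148. ] 25 [ 0.5142 -0.1949  0.014 ]
[293.9 203.8] 25 [ 0.483  -0.1106  0.014 ]
[341.7 204. ] 24 [ 0.4546 -0.1617  0.014 ]
[267.9 297.2] 12 [ 0.3845 -0.0124  0.014 ]
[367.7 297. ] 7 [ 0.3194 -0.1311  0.014 ]
```

View pics/wrist4.png

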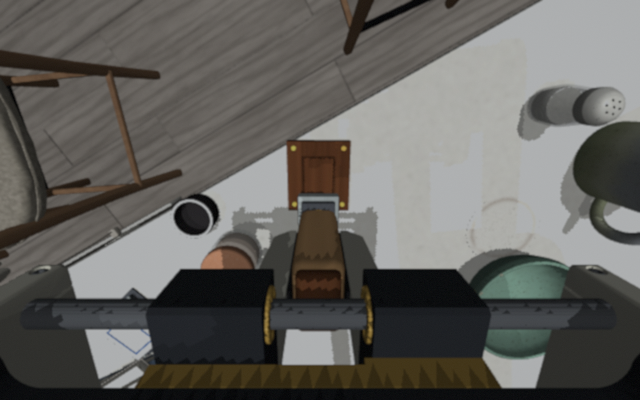

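View pics/side4.png

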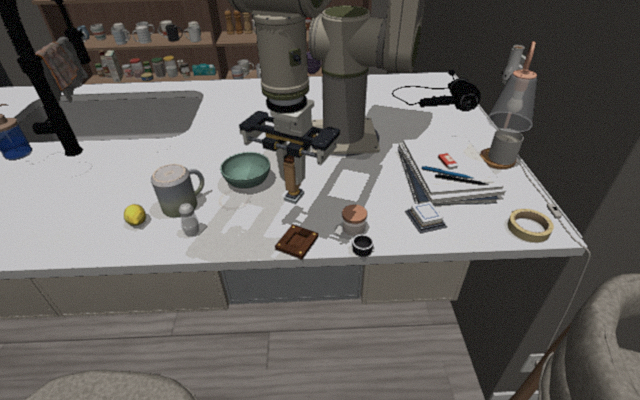

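```bash
cat > frame.py <<'E'
from h import *
import sys,pickle
t,n=sys.argv[1:3];u0,v0,u1,v1=map(int,sys.argv[3:7])
im=np.load(f'{n}{t}.npy');p=pickle.load(open(f'P{t}.pkl','rb'))[n]
sub=im[v0:v1,u0:u1].astype(int); m=((sub[...,2]-sub[...,0])>25).astype(np.uint8)
k,l,st,c=cv2.connectedComponentsWithStats(m,connectivity=8); i=1+np.argmax(st[1:,4]); 
if len(sys.argv)>7: m=m
else: m=(l==i).astype(np.uint8)
v,u=np.nonzero(m); print('px',len(u),u.min()+u0,u.max()+u0,v.min()+v0,v.max()+v0)
hull=cv2.convexHull(np.c_[u+u0,v+v0].astype(np.float32))[:,0]
for z in (.018,.023,.028):
    X=np.array([onz(p,a,b,z)[:2] for a,b in hull])*1000
    r=cv2.minAreaRect(X.astype(np.float32)); b=cv2.boxPoints(r); e=max([b[1]-b[0],b[2]-b[1]],key=np.linalg.norm)
    a=np.arctan2(e[1],e[0]); a=(a+np.pi/2)%np.pi-np.pi/2
    print(z,np.round(r[0],1),np.round(r[1],1),'yaw',round(a,3))
E
python3 frame.py 0 top 195 185 235 230
```

```text
px 3 218 220 198 198
0.018 [460.6 166.5] [5. 0.] yaw -1.565
0.023 [460.  165.4] [5. 0.] yaw -1.565
0.028 [459.4 164.3] [4.9 0. ] yaw -1.565
```

Call:
step_arm:
  steps:
    - [-10,30,15,0,0,0.09]
    - [-15,55,15,0,0,0.12]
    - [-15,55,0,0,0,0.12]
    - [-15,55,0,0,0,0.12]
    - [-15,55,0,0,0,0.12]
    - [-10,45,0,0,0,0.1]
    - [-5,25,0,0,0,0.02]
    - [0,0,0,0,0,0]

```text
time_s: 5.25
tcp_pos: [0.413, 0.1675, 0.4052]
ee_rot: [0.771, -0.637, -0.001, 0.001]
wrist_force: [0.4, -0.1, -3.0]
width: 0.256
```

Call:
step_arm:
  steps:
    - [0,0,0,0,0,0]
    - [0,0,0,0,0,0]

```text
time_s: 5.5
tcp_pos: [0.414, 0.1652, 0.4063]
ee_rot: [0.769, -0.639, -0.0, 0.0]
wrist_force: [-0.3, -0.5, -2.3]
width: 0.253
```

```bash
python3 look.py 5 wrist
```

```text
5.5 [0.41398469 0.16524371 0.40628316] [ 7.69146984e-01 -6.39071783e-01 -1.03013677e-04  4.03827401e-04] [-0.34306545 -0.48513851 -2.32044813] 0.2526213114948708
```

View pics/wrist5.png

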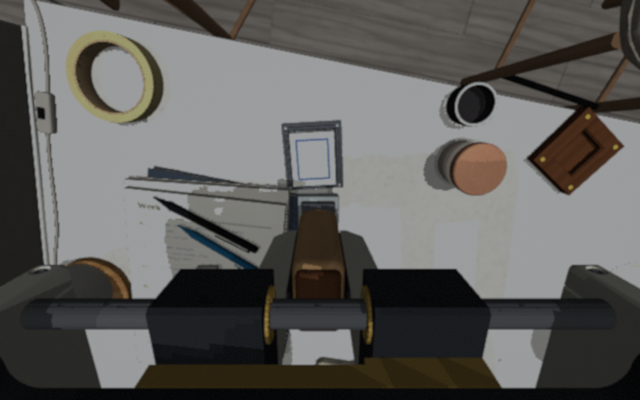

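The tray is at (313,158), with the blue frame spanning roughly (297–329, 139–179), clear of the stamp.

```bash
python3 frame.py 5 wrist 275 120 345 190; python3 -c "
import cv2,numpy as np
b=cv2.cvtColor(np.load('wrist5.npy'),cv2.COLOR_RGB2BGR)
cv2.imwrite('pics/z5.png',cv2.resize(b[110:240,270:360],None,fx=6,fy=6,interpolation=cv2.INTER_CUBIC)[:600])"
```

```text
px 209 295 329 138 179
0.018 [429.4 176.5] [51.5 41.1] yaw 0.243
0.023 [430.3 176.5] [50.8 40.6] yaw 0.243
0.028 [431.2 176.6] [50.1 40. ] yaw 0.243
```

View pics/z5.png

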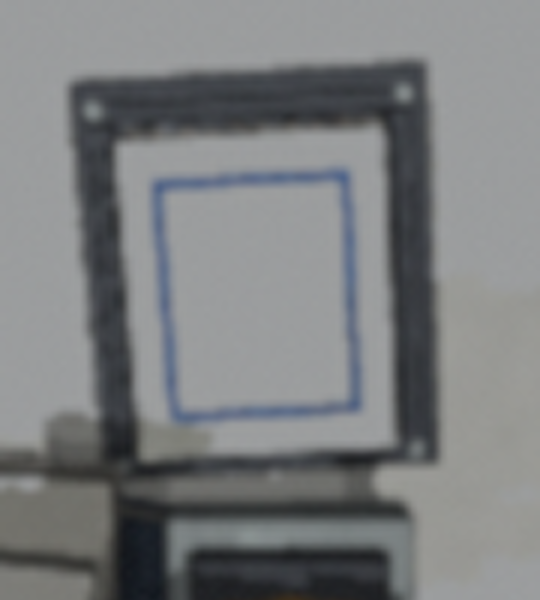

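```bash
cat > fr2.py <<'E'
from h import *
import pickle
def go(p,C,z):
    X=np.array([onz(p,u,v,z)[:2] for u,v in C])*1000
    L=[X[3]-X[0],X[2]-X[1]]; S=[X[1]-X[0],X[2]-X[3]]
    ang=lambda e:(np.arctan2(e[1],e[0])+np.pi/2)%np.pi-np.pi/2
    print(z,'ctr',X.mean(0).round(1),'L',[round(np.linalg.norm(e),1) for e in L],'S',[round(np.linalg.norm(e),1) for e in S],'yaw',[round(ang(e),3) for e in L],[round(ang(np.array([e[1],-e[0]])),3) for e in S])
p=pickle.load(open('P5.pkl','rb'))['wrist']
C=[(270+x/6-.4,110+y/6-.4) for x,y in [(155,183),(347,172),(360,408),(177,418)]]
for z in (.018,.023,.028): go(p,C,z)
# tray outer corners at 12mm
C=[(270+x/6-.4,110+y/6-.4) for x,y in [(72,85),(424,64),(437,460)]]
X=np.array([onz(p,u,v,.012)[:2] for u,v in C])*1000; print('tray',X.round(1),'ctr',(X[0]+X[2])/2,np.linalg.norm(X[1]-X[0]),np.linalg.norm(X[2]-X[1]))
p=pickle.load(open('P0.pkl','rb'))['top']
C=[(190+x/4-.4,150+y/4-.4) for x,y in [(62,207),(127,193),(140,270),(78,282)]]
for z in (.018,.023,.028): go(p,C,z)
E
python3 fr2.py; python3 -c "
import cv2,numpy as np
b=cv2.cvtColor(np.load('top0.npy'),cv2.COLOR_RGB2BGR)
cv2.imwrite('pics/zt.png',cv2.resize(b[185:235,192:242],None,fx=11,fy=11,interpolation=cv2.INTER_CUBIC))"
```

```text
0.018 ctr [429.8 175.9] L [np.float64(50.0), np.float64(50.0)] S [np.float64(39.7), np.float64(39.3)] yaw [np.float64(0.257), np.float64(0.25)] [np.float64(0.241), np.float64(0.241)]
0.023 ctr [430.6 176. ] L [np.float64(49.3), np.float64(49.3)] S [np.float64(39.1), np.float64(38.8)] yaw [np.float64(0.257), np.float64(0.25)] [np.float64(0.241), np.float64(0.241)]
0.028 ctr [431.5 176.1] L [np.float64(48.6), np.float64(48.6)] S [np.float64(38.6), np.float64(38.3)] yaw [np.float64(0.257), np.float64(0.25)] [np.float64(0.241), np.float64(0.241)]
tray [[465.1 221.9]
 [482.6 151.3]
 [400.5 131.2]] ctr [432.80284857 176.51866943] 72.7113946045003 84.47743596926239
0.018 ctr [432.9 175.5] L [np.float64(47.9), np.float64(48.8)] S [np.float64(41.1), np.float64(38.9)] yaw [np.float64(0.244), np.float64(0.198)] [np.float64(0.22), np.float64(0.199)]
0.023 ctr [432.5 174.3] L [np.float64(47.7), np.float64(48.6)] S [np.float64(41.0), np.float64(38.7)] yaw [np.float64(0.244), np.float64(0.198)] [np.float64(0.22), np.float64(0.199)]
0.028 ctr [432.  173.2] L [np.float64(47.5), np.float64(48.4)] S [np.float64(40.8), np.float64(38.6)] yaw [np.float64(0.244), np.float64(0.198)] [np.float64(0.22), np.float64(0.199)]
```

View pics/zt.png

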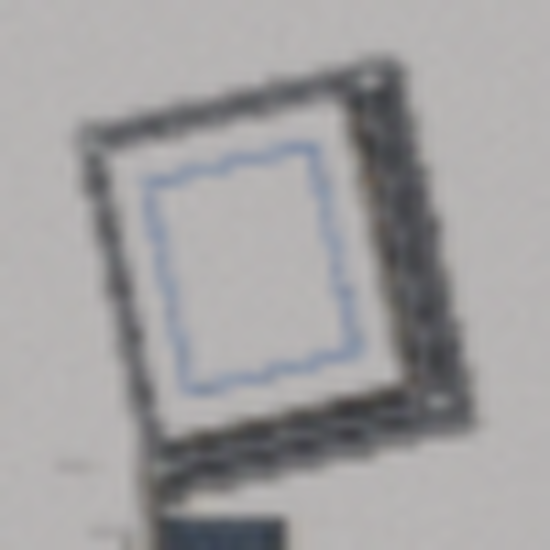

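```bash
cat >> fr2.py <<'E'
print('top2')
C=[(192+x/11-.45,185+y/11-.45) for x,y in [(149,181),(316,147),(355,351),(190,390)]]
for z in (.018,.028): go(p,C,z)
C=[(192+x/11-.45,185+y/11-.45) for x,y in [(82,135),(395,58),(470,422),(160,500)]]
go(p,C,.012)
E
python3 fr2.py | sed -n '/top2/,$p'
```

```text
top2
0.018 ctr [433.5 176.8] L [np.float64(48.4), np.float64(47.2)] S [np.float64(38.3), np.float64(37.9)] yaw [np.float64(0.228), np.float64(0.219)] [np.float64(0.209), np.float64(0.24)]
0.028 ctr [432.6 174.5] L [np.float64(48.0), np.float64(46.8)] S [np.float64(38.0), np.float64(37.6)] yaw [np.float64(0.228), np.float64(0.219)] [np.float64(0.209), np.float64(0.24)]
0.012 ctr [431.6 172.6] L [np.float64(85.1), np.float64(84.8)] S [np.float64(72.9), np.float64(71.7)] yaw [np.float64(0.245), np.float64(0.231)] [np.float64(0.25), np.float64(0.254)]
```

Call:
step_arm:
  steps:
    - [9,5,-20,0,0,0.03]
    - [8,5,-40,0,0,0.027]
    - [0,0,-36,0,0,0]
    - [0,0,-20,0,0,0]
    - [0,0,0,0,0,0]
    - [0,0,0,0,0,0]

```text
time_s: 6.3
tcp_pos: [0.4313, 0.1759, 0.2919]
ee_rot: [0.787, -0.617, 0.0, -0.001]
wrist_force: [-0.3, -0.1, -2.7]
width: 0.257
```

```bash
python3 look.py 6 wrist side;  python3 -c "
import cv2,numpy as np
b=cv2.cvtColor(np.load('wrist6.npy'),cv2.COLOR_RGB2BGR)
cv2.imwrite('pics/z6.png',cv2.resize(b[120:260,240:400],None,fx=4,fy=4,interpolation=cv2.INTER_CUBIC)[:600])
b=cv2.cvtColor(np.load('side6.npy'),cv2.COLOR_RGB2BGR)
cv2.imwrite('pics/zs6.png',cv2.resize(b[140:240,380:470],None,fx=6,fy=6,interpolation=cv2.INTER_CUBIC)[:600])
from h import *;s=arm.state();print(2*np.arctan2(s['ee_rot'][1],s['ee_rot'][0])+np.pi/2)"
```

```text
6.3 [0.43133673 0.17585939 0.29188407] [ 7.87282666e-01 -6.16591857e-01  4.20318984e-04 -5.56297126e-04] [-0.26934716 -0.05042016 -2.70412087] 0.25746863936447134
0.24234080000690073
```

View pics/z6.png

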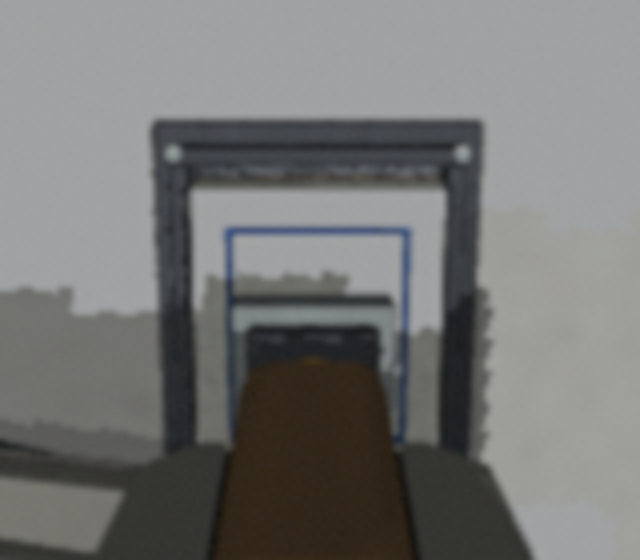

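View pics/zs6.png

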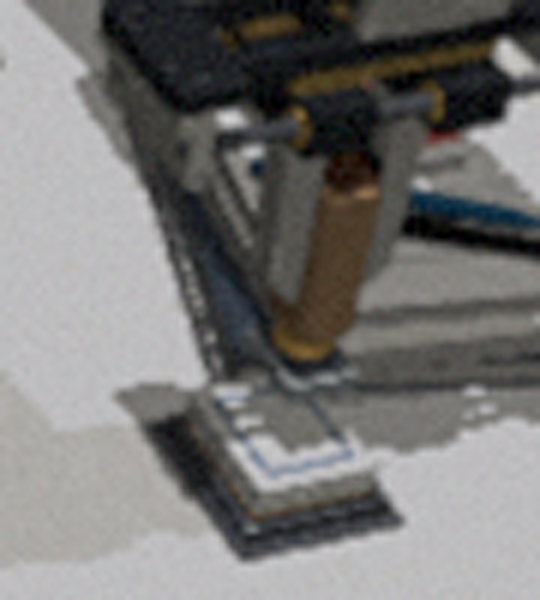

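Run:
```python
from h import *
import pickle
P=pickle.load(open('P6.pkl','rb'));p=P['wrist'];tc=P['state']['tcp_pos'][:2]
a=.242; ex=np.array([np.cos(a),np.sin(a)]); ey=np.array([-ex[1],ex[0]])
def q(n,x,y,z):
    d=(onz(p,240+x/4-.4,120+y/4-.4,z)[:2]-tc)*1000; print(n,z,(d@ex).round(1),(d@ey).round(1))
q('dieL top',232,303,.069);q('dieR top',393,303,.069)
for z in (.018,.023,.028):
    q('frL',227,231,z);q('frR',409,231,z)
    q('frL low',231,430,z);q('frR low',403,430,z)
q('tray L',153,122,.012);q('tray R',482,122,.012);
```

```text
dieL top 0.069 20.4 16.1
dieR top 0.069 20.4 -13.0
frL 0.018 21.8 20.6
frR 0.018 21.8 -19.8
frL low 0.018 -25.9 20.6
frR low 0.018 -25.8 -19.6
frL 0.023 22.9 20.2
frR 0.023 23.0 -19.4
frL low 0.023 -23.8 20.2
frR low 0.023 -23.7 -19.1
frL 0.028 24.1 19.8
frR 0.028 24.1 -19.0
frL low 0.028 -21.7 19.9
frR low 0.028 -21.6 -18.7
tray L 0.012 45.0 36.8
tray R 0.012 45.1 -35.8
```

Yaw is aligned with the frame, and the die sits about 1 mm off laterally. I'll shift 1 mm and hover just above the highest possible pile to compare margins directly.

Call:
step_arm:
  steps:
    - [0,-1,-12,0,0,0]
    - [0,0,-9,0,0,0]
    - [0,0,-5,0,0,0]
    - [0,0,0,0,0,0]
    - [0,0,0,0,0,0]

```text
time_s: 7.02
tcp_pos: [0.4309, 0.1752, 0.2649]
ee_rot: [0.788, -0.616, 0.0, -0.0]
wrist_force: [-0.2, 1.3, -2.5]
width: 0.257
```

```bash
python3 look.py 7 wrist side;  python3 -c "
import cv2,numpy as np
b=cv2.cvtColor(np.load('wrist7.npy'),cv2.COLOR_RGB2BGR)
cv2.imwrite('pics/z7.png',cv2.resize(b[120:260,240:400],None,fx=4,fy=4,interpolation=cv2.INTER_CUBIC)[:600])
b=cv2.cvtColor(np.load('side7.npy'),cv2.COLOR_RGB2BGR)
cv2.imwrite('pics/zs7.png',cv2.resize(b[170:240,390:460],None,fx=8,fy=8,interpolation=cv2.INTER_CUBIC)[:600])"
```

```text
7.025 [0.43085185 0.17516758 0.26486998] [ 7.87538737e-01 -6.16265147e-01  4.84076937e-05 -6.46733187e-05] [-0.18413951  1.33300442 -2.53995427] 0.2573958652029074
```

View pics/z7.png

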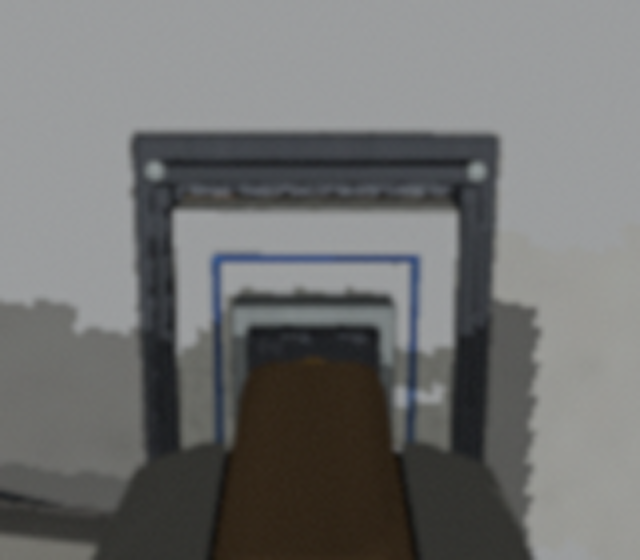

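View pics/zs7.png

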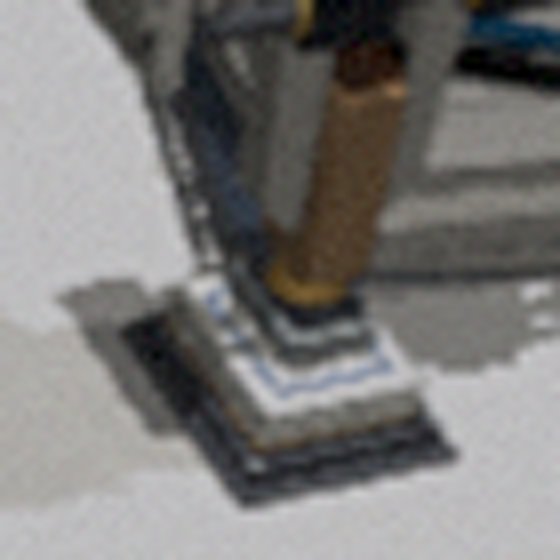

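```bash
cat > rel.py <<'E'
from h import *
import pickle,sys
def rel(t,zd,die,fr,zs=(.018,.021,.024,.028),off=(240,120,4)):
    P=pickle.load(open(f'P{t}.pkl','rb'));p=P['wrist'];tc=P['state']['tcp_pos'][:2]
    a=.242; ex=np.array([np.cos(a),np.sin(a)]); ey=np.array([-ex[1],ex[0]])
    def q(x,y,z):
        d=(onz(p,off[0]+x/off[2]-.4,off[1]+y/off[2]-.4,z)[:2]-tc)*1000; return np.array([d@ex,d@ey])
    L,R=q(*die[0],zd),q(*die[1],zd); print('die',L.round(1),R.round(1)); D=(L+R)/2-[20,0]
    for z in zs:
        l,r=q(*fr[0],z),q(*fr[1],z); F=(l+r)/2-[24.5,0]; print(z,'frame w',(l-r)[1].round(1),'front',l[0].round(1),'err frame-die',(F-D).round(1))
rel('7',.042,[(231,302),(394,302)],[(214,259),(417,259)])
E
python3 rel.py
```

```text
die [20.3 16.3] [ 20.3 -13.1]
0.018 frame w 40.5 front 22.0 err frame-die [-2.7 -0.6]
0.021 frame w 40.0 front 22.8 err frame-die [-2.  -0.6]
0.024 frame w 39.5 front 23.6 err frame-die [-1.2 -0.6]
0.028 frame w 38.7 front 24.7 err frame-die [-0.1 -0.6]
```

Run:
```python
from h import *
import pickle
P=pickle.load(open('P7.pkl','rb'));p=P['side']
a=.242; ex=np.array([np.cos(a),np.sin(a)]); ey=np.array([-ex[1],ex[0]])
T=np.array([.4305,.175])
def pj(x,y,z):
    w=T+(ex*x+ey*y)/1000; u,v=proj(p,[*w,z/1000]); return ((u-390)*8+3.5,(v-170)*8+3.5)
for c in [(44,-38,0),(44,38,0),(44,-38,12),(44,38,12),(-44,-38,12)]: print('tray',c,np.round(pj(*c),0))
for z in (18,21,24,28):
    print(z,'label',np.round(pj(33,-27,z)),np.round(pj(33,27,z)),'frame',np.round(pj(24.5,-19.5,z)),np.round(pj(24.5,19.5,z)),'die7',np.round(pj(20,-15,32)),np.round(pj(20,15,32)))
```

```text
tray (44, -38, 0) [233. 507.]
tray (44, 38, 0) [453. 458.]
tray (44, -38, 12) [238. 479.]
tray (44, 38, 12) [460. 430.]
tray (-44, -38, 12) [113. 302.]
18 label [257. 434.] [414. 400.] frame [266. 412.] [379. 387.] die7 [279. 366.] [367. 347.]
21 label [259. 427.] [416. 393.] frame [268. 405.] [381. 380.] die7 [279. 366.] [367. 347.]
24 label [260. 420.] [418. 385.] frame [269. 397.] [382. 373.] die7 [279. 366.] [367. 347.]
28 label [262. 410.] [420. 376.] frame [271. 388.] [385. 363.] die7 [279. 366.] [367. 347.]
```

Call:
step_arm:
  steps:
    - [-1,-1,-2,0,0,0]
    - [0,0,0,0,0,0]
    - [0,0,0,0,0,0]

```text
time_s: 7.5
tcp_pos: [0.4298, 0.1741, 0.2628]
ee_rot: [0.788, -0.616, 0.0, -0.0]
wrist_force: [-0.7, 0.1, -2.7]
width: 0.256
```

```bash
python3 look.py 8 wrist; python3 -c "
import cv2,numpy as np
b=cv2.cvtColor(np.load('wrist8.npy'),cv2.COLOR_RGB2BGR)
cv2.imwrite('pics/z8.png',cv2.resize(b[120:260,240:400],None,fx=4,fy=4,interpolation=cv2.INTER_CUBIC)[:600])"
```

```text
7.5 [0.4297511 0.1740953 0.2627521] [ 7.87501107e-01 -6.16313237e-01  1.09542326e-05 -1.70242962e-05] [-0.65252829  0.05427593 -2.7301483 ] 0.2557653034676914
```

View pics/z8.png

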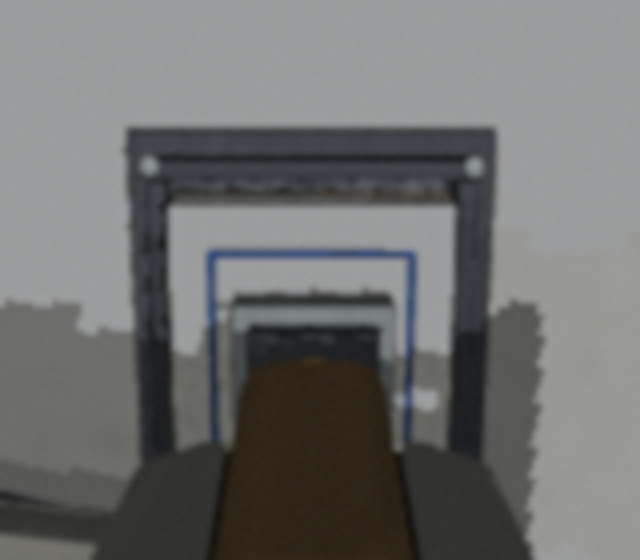

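```bash
sed -i '$d' rel.py
cat >> rel.py <<'E'
rel('8',.040,[(231,302),(394,302)],[(209,255),(415,255)])
rel('8',.030,[(231,296),(394,296)],[(209,255),(415,255)])
E
python3 rel.py
```

```text
die [20.3 16.3] [ 20.3 -13.1]
0.018 frame w 40.7 front 23.4 err frame-die [-1.4  0.1]
0.021 frame w 40.2 front 24.1 err frame-die [-0.6  0.1]
0.024 frame w 39.6 front 24.9 err frame-die [0.1 0.1]
0.028 frame w 38.9 front 25.9 err frame-die [1.2 0.1]
die [18.5 17. ] [ 18.5 -13.8]
0.018 frame w 40.7 front 23.4 err frame-die [0.4 0.1]
0.021 frame w 40.2 front 24.1 err frame-die [1.2 0.1]
0.024 frame w 39.6 front 24.9 err frame-die [1.9 0.1]
0.028 frame w 38.9 front 25.9 err frame-die [3.  0.1]
```

Call:
step_arm:
  steps:
    - [0,0,-1,0,0,0]
    - [0,0,-1,0,0,0]
    - [0,0,0,0,0,0]

```text
time_s: 7.92
tcp_pos: [0.4297, 0.1741, 0.2606]
ee_rot: [0.788, -0.616, -0.0, 0.0]
wrist_force: [-0.5, 0.4, -2.9]
width: 0.255
```

Call:
step_arm:
  steps:
    - [0,0,-1,0,0,0]
    - [0,0,0,0,0,0]

```text
time_s: 8.18
tcp_pos: [0.4298, 0.1742, 0.2599]
ee_rot: [0.788, -0.616, -0.0, -0.0]
wrist_force: [-1.8, 0.1, -0.2]
width: 0.254
```

Call:
step_arm:
  steps:
    - [0,0,-1,0,0,0]
    - [0,0,0,0,0,0]

```text
time_s: 8.43
tcp_pos: [0.4298, 0.1742, 0.2592]
ee_rot: [0.788, -0.616, 0.0, -0.0]
wrist_force: [-3.8, -1.2, 5.9]
width: 0.255
```

```bash
python3 -c "
from h import *
s=arm.state();print(s['wrist_force'],s['moment'],s['tcp_pos'],s['ee_rot'])"
```

```text
[-3.78631506 -1.21778516  5.91286336] [-0.18690902  0.74755488  0.00996978] [0.42984189 0.17415272 0.2591805 ] [ 7.87546749e-01 -6.16254909e-01  4.79026793e-05 -4.58896881e-05]
```

Call:
step_arm:
  steps:
    - [-0.5,-0.1,0,0,0,0]
    - [0,0,0,0,0,0]

```text
time_s: 8.68
tcp_pos: [0.4296, 0.1741, 0.2593]
ee_rot: [0.788, -0.616, 0.0, -0.0]
wrist_force: [-1.3, 0.1, 5.0]
width: 0.257
```

```bash
cat > cop.py <<'E'
from h import *
s=arm.state();F=s['wrist_force']-np.array([-.4,.1,-2.75]);M=s['moment']-np.array([.02,.0,-.005])
a=.242; ex=np.array([np.cos(a),np.sin(a)]); ey=np.array([-ex[1],ex[0]])
Mr=M[:2]-np.array([.233*F[1],-.233*F[0]]); r=np.array([-Mr[1],Mr[0]])/F[2]*1000
print('F ex,ey,z',(F[:2]@ex).round(2),(F[:2]@ey).round(2),F[2].round(2),'cop mm ex,ey',(r@ex).round(1),(r@ey).round(1),'M',s['moment'].round(3),s['tcp_pos'].round(5),s['ee_rot'].round(5),s['time_s'])
E
python3 cop.py
```

```text
F ex,ey,z -0.88 0.2 7.79 cop mm ex,ey -21.2 -11.1 M [-0.107  0.351 -0.03 ] [0.42955 0.1741  0.25925] [ 7.8754e-01 -6.1626e-01  3.6000e-04 -4.5000e-04] 8.675
```

Call:
step_arm:
  steps:
    - [0,0,0,0,0,0]
    - [0,0,0,0,0,0]

```text
time_s: 8.93
tcp_pos: [0.4296, 0.1741, 0.2592]
ee_rot: [0.788, -0.616, 0.0, -0.0]
wrist_force: [-0.9, -0.7, 5.6]
width: 0.257
```

```bash
python3 cop.py
```

```text
F ex,ey,z -0.67 -0.65 8.31 cop mm ex,ey -11.4 4.8 M [-0.147  0.218 -0.031] [0.42956 0.17408 0.25916] [ 7.8754e-01 -6.1627e-01  3.3000e-04 -4.0000e-04] 8.925
```

Call:
step_arm:
  steps:
    - [-0.1,0,-0.5,0,0,0]
    - [-0.1,0,-0.4,0,0,0]
    - [0,0,0,0,0,0]
    - [0,0,0,0,0,0]

```text
time_s: 9.43
tcp_pos: [0.4295, 0.1741, 0.2587]
ee_rot: [0.788, -0.616, 0.0, -0.001]
wrist_force: [-2.0, -1.1, 7.6]
width: 0.255
```

```bash
python3 cop.py
```

```text
F ex,ey,z -1.84 -0.8 10.38 cop mm ex,ey -12.2 3.8 M [-0.256  0.503 -0.058] [0.42951 0.17412 0.25867] [ 7.8752e-01 -6.1629e-01  4.7000e-04 -5.7000e-04] 9.425
```

Call:
step_arm:
  steps:
    - [0,0,-0.6,0,0,0]
    - [0,0,0,0,0,0]
    - [0,0,0,0,0,0]

```text
time_s: 9.8
tcp_pos: [0.4295, 0.1741, 0.2583]
ee_rot: [0.788, -0.616, 0.0, -0.001]
wrist_force: [-4.0, -1.8, 10.4]
width: 0.257
```

```bash
python3 cop.py
```

```text
F ex,ey,z -3.93 -0.96 13.14 cop mm ex,ey 12.7 5.9 M [-0.3    0.692 -0.005] [0.42954 0.17411 0.2583 ] [ 7.8752e-01 -6.1629e-01  4.9000e-04 -5.8000e-04] 9.8
```

Call:
step_arm:
  steps:
    - [-0.2,0,-0.1,0,0,0]
    - [0,0,0,0,0,0]
    - [0,0,0,0,0,0]
    - [0,0,0,0,0,0]

```text
time_s: 10.3
tcp_pos: [0.4294, 0.1741, 0.2583]
ee_rot: [0.788, -0.616, 0.001, -0.001]
wrist_force: [-2.5, -1.2, 10.6]
width: 0.259
```

```bash
python3 cop.py
```

```text
F ex,ey,z -2.37 -0.8 13.33 cop mm ex,ey -12.3 -2.1 M [-0.358  0.643 -0.031] [0.42942 0.17412 0.25826] [ 7.8755e-01 -6.1625e-01  6.2000e-04 -6.6000e-04] 10.3
```

Call:
step_arm:
  steps:
    - [0,0,0,0,0,0]
    - [0,0,0,0,0,0]
    - [0,0,0,0,0,0]
    - [0,0,0,0,0,0]

```text
time_s: 10.8
tcp_pos: [0.4294, 0.1741, 0.2583]
ee_rot: [0.788, -0.616, 0.001, -0.001]
wrist_force: [-3.1, -1.6, 9.8]
width: 0.255
```

```bash
python3 cop.py; python3 look.py 9 wrist side; python3 -c "
import cv2,numpy as np
b=cv2.cvtColor(np.load('wrist9.npy'),cv2.COLOR_RGB2BGR)
cv2.imwrite('pics/z9.png',cv2.resize(b[120:260,240:400],None,fx=4,fy=4,interpolation=cv2.INTER_CUBIC)[:600])
b=cv2.cvtColor(np.load('side9.npy'),cv2.COLOR_RGB2BGR)
cv2.imwrite('pics/zs9.png',cv2.resize(b[170:240,390:460],None,fx=8,fy=8,interpolation=cv2.INTER_CUBIC)[:600])"
```

```text
F ex,ey,z -3.0 -1.02 12.54 cop mm ex,ey 2.1 0.3 M [-0.369  0.597  0.019] [0.42941 0.17412 0.25825] [ 7.8754e-01 -6.1627e-01  6.1000e-04 -6.6000e-04] 10.8
10.8 [0.42941363 0.1741155  0.25825107] [ 7.87538193e-01 -6.16265193e-01  6.11097849e-04 -6.58795009e-04] [-3.0699266  -1.61245802  9.78841231] 0.2545144186806503
```

View pics/z9.png

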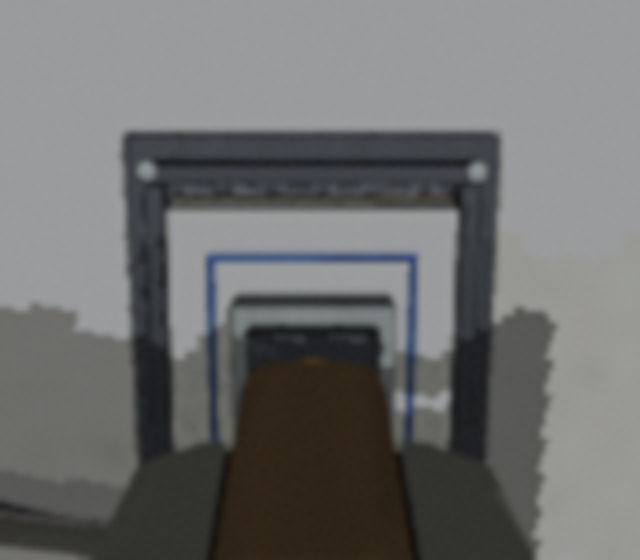

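View pics/zs9.png

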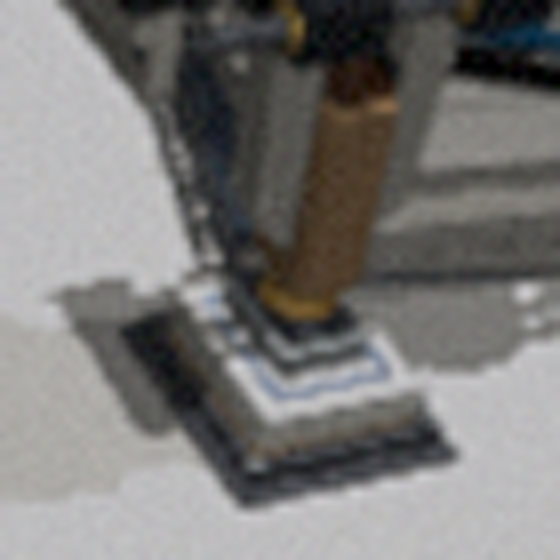

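Call:
step_arm:
  steps:
    - [-0.1,0,-0.2,0,0,0]
    - [0,0,0,0,0,0]
    - [0,0,0,0,0,0]
    - [0,0,0,0,0,0]
    - [0,0,0,0,0,0]
    - [0,0,0,0,0,0]
    - [0,0,0,0,0,0]
    - [0,0,0,0,0,0]

```text
time_s: 11.9
tcp_pos: [0.4294, 0.1741, 0.2582]
ee_rot: [0.788, -0.616, 0.001, -0.001]
wrist_force: [-3.4, -1.7, 11.6]
width: 0.257
```

```bash
python3 cop.py
```

```text
F ex,ey,z -3.32 -1.07 14.36 cop mm ex,ey 3.3 0.3 M [-0.391  0.647 -0.014] [0.42938 0.17412 0.25817] [ 7.8754e-01 -6.1627e-01  6.8000e-04 -7.3000e-04] 11.9
```

Call:
step_arm:
  steps:
    - [0.2,0,0.8,0,0,0]
    - [0.3,0,1,0,0,0]
    - [0.3,0.1,1,0,0,0]
    - [0.1,0,1,0,0,0]
    - [0,0,4,0,0,0]
    - [0,0,15,0,0,0]
    - [0,0,30,0,0,0]
    - [0,0,30,0,0,0]

```text
time_s: 12.9
tcp_pos: [0.4295, 0.1741, 0.3412]
ee_rot: [0.788, -0.616, -0.0, 0.0]
wrist_force: [0.2, 0.9, -2.9]
width: 0.253
```

Call:
step_arm:
  steps:
    - [0,0,30,0,0,0]
    - [0,0,20,0,0,0]
    - [0,0,0,0,0,0]
    - [0,0,0,0,0,0]

```text
time_s: 13.4
tcp_pos: [0.4294, 0.1741, 0.3891]
ee_rot: [0.788, -0.616, -0.0, 0.0]
wrist_force: [0.6, -0.2, -3.1]
width: 0.255
```

```bash
python3 look.py 10 wrist top side; python3 cop.py;python3 -c "
import cv2,numpy as np
b=cv2.cvtColor(np.load('side10.npy'),cv2.COLOR_RGB2BGR)
cv2.imwrite('pics/zs10.png',cv2.resize(b[140:240,380:480],None,fx=6,fy=6,interpolation=cv2.INTER_CUBIC)[:600])"
```

```text
13.4 [0.42939026 0.17406916 0.38906673] [ 7.87535798e-01 -6.16268751e-01 -2.69394519e-04  3.48700938e-04] [ 0.64963194 -0.24702139 -3.05804799] 0.25548109167464456
F ex,ey,z 0.77 -0.06 0.04 cop mm ex,ey -4926.1 -893.0 M [-0.032  0.004 -0.038] [0.4293  0.17403 0.38845] [ 7.8753e-01 -6.1627e-01 -6.5000e-04  8.8000e-04] 13.55
```

View pics/wrist10.png

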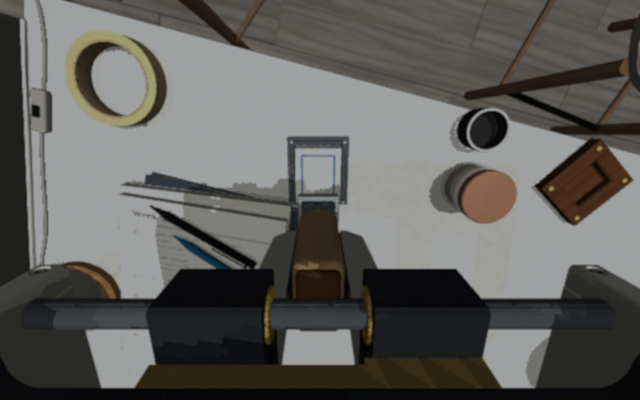

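View pics/zs10.png

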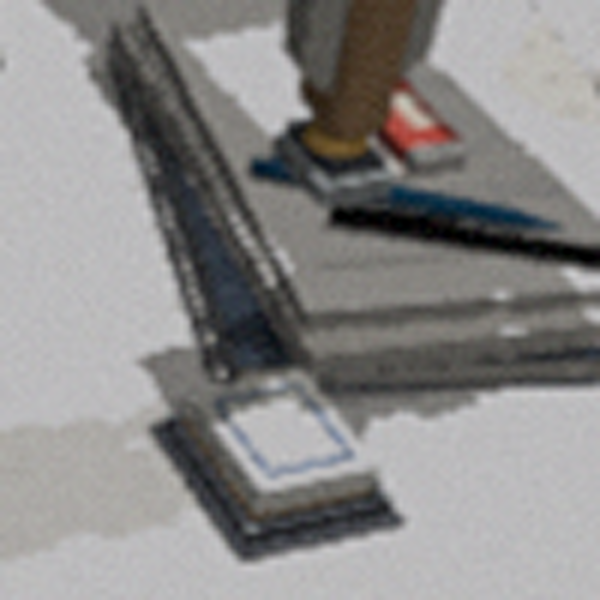

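Call:
step_arm:
  steps:
    - [5,-28,0,0,0,-0.087]
    - [12,-55,0,0,0,-0.12]
    - [12,-55,0,0,0,-0.12]
    - [12,-55,0,0,0,-0.12]
    - [12,-55,0,0,0,-0.12]
    - [12,-50,0,0,0,-0.12]
    - [5,-30,0,0,0,-0.06]
    - [0,0,0,0,0,0]

```text
time_s: 14.55
tcp_pos: [0.4995, -0.1558, 0.3886]
ee_rot: [-0.507, 0.862, 0.001, -0.001]
wrist_force: [0.1, 0.5, -2.9]
width: 0.253
```

Call:
step_arm:
  steps:
    - [0,0,-40,0,0,0]
    - [0,0,-40,0,0,0]
    - [0,0,-20,0,0,0]
    - [0,0,-10,0,0,0]
    - [0,0,0,0,0,0]
    - [0,0,0,0,0,0]

```text
time_s: 15.3
tcp_pos: [0.5002, -0.1538, 0.281]
ee_rot: [-0.509, 0.861, -0.001, 0.001]
wrist_force: [0.7, -0.3, -2.6]
width: 0.257
```

```bash
python3 look.py 11 wrist side; python3 -c "
import cv2,numpy as np
from h import *;s=arm.state();print(2*np.arctan2(s['ee_rot'][1],s['ee_rot'][0])+np.pi/2)
b=cv2.cvtColor(np.load('wrist11.npy'),cv2.COLOR_RGB2BGR)
cv2.imwrite('pics/z11.png',cv2.resize(b[120:260,240:400],None,fx=4,fy=4,interpolation=cv2.INTER_CUBIC)[:600])"; python3 studs.py 11 wrist 240 120 400 260
```

```text
15.3 [ 0.50017941 -0.15384841  0.28100676] [-5.08558257e-01  8.61027052e-01 -7.51046635e-04  5.92618623e-04] [ 0.70768216 -0.27769969 -2.59051625] 0.25682419219352615
5.779183210905748
[285.3 166. ] 37 [ 0.5425 -0.1441  0.014 ]
[353.1 166.3] 40 [ 0.5144 -0.1946  0.014 ]
```

View pics/z11.png

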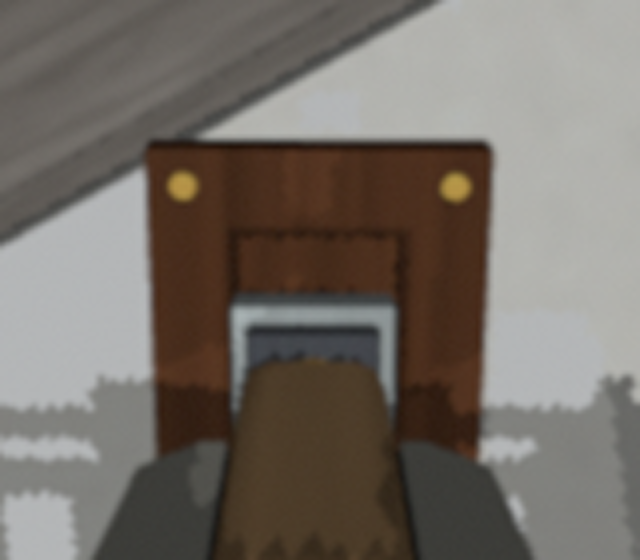

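Call:
step_arm:
  steps:
    - [-2.2,-0.5,-15,0,0,0]
    - [0,0,-10,0,0,0]
    - [0,0,-6,0,0,0]
    - [0,0,0,0,0,0]
    - [0,0,0,0,0,0]

```text
time_s: 16.02
tcp_pos: [0.4976, -0.1544, 0.2489]
ee_rot: [-0.508, 0.861, -0.0, 0.0]
wrist_force: [-0.1, -0.3, -2.3]
width: 0.255
```

```bash
python3 look.py 12 wrist side; python3 -c "
import cv2,numpy as np
b=cv2.cvtColor(np.load('wrist12.npy'),cv2.COLOR_RGB2BGR)
cv2.imwrite('pics/z12.png',cv2.resize(b[120:260,240:400],None,fx=4,fy=4,interpolation=cv2.INTER_CUBIC)[:600])
b=cv2.cvtColor(np.load('side12.npy'),cv2.COLOR_RGB2BGR)
cv2.imwrite('pics/zs12.png',cv2.resize(b[190:270,260:340],None,fx=7,fy=7,interpolation=cv2.INTER_CUBIC)[:600])"
```

```text
16.025 [ 0.49761397 -0.15444391  0.24894351] [-5.08384711e-01  8.61130050e-01 -1.26478797e-04  8.12245740e-05] [-0.10802329 -0.29720545 -2.27282604] 0.2553215923107386
```

View pics/z12.png

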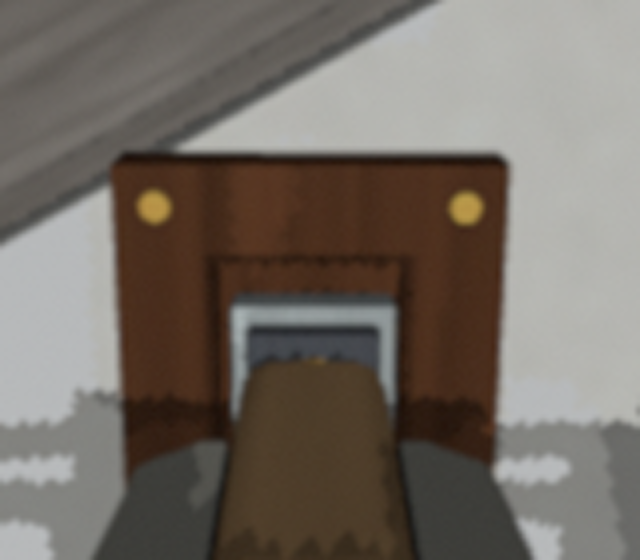

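View pics/zs12.png

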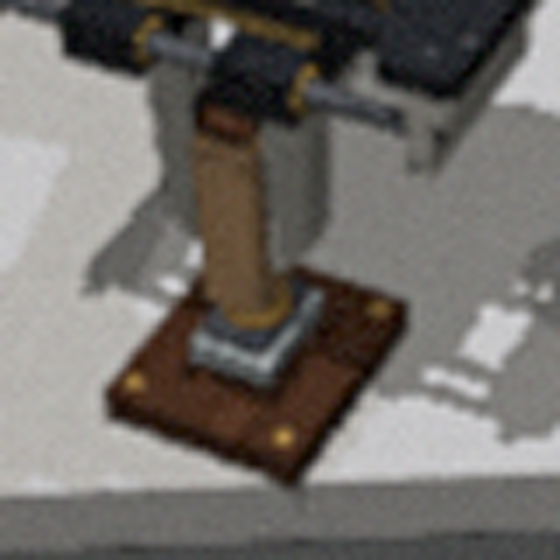

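Run:
```python
from h import *
import pickle
P=pickle.load(open('P12.pkl','rb'));p=P['wrist'];tc=P['state']['tcp_pos'][:2]
a=-.505; ex=np.array([np.cos(a),np.sin(a)]); ey=np.array([-ex[1],ex[0]])
def q(n,x,y,z):
    d=(onz(p,240+x/4-.4,120+y/4-.4,z)[:2]-tc)*1000; print(n,(d@ex).round(1),(d@ey).round(1))
q('studL',154,208,.014);q('studR',466,208,.014);q('recL',212,262,.014);q('recR',405,262,.014)
q('dieL top',231,303,.026);q('dieR',397,303,.026);q('die bot',314,297,.016)
q('standL',114,160,.014);q('standR',506,160,.014)
```

```text
studL 34.0 30.9
studR 34.0 -27.4
recL 23.6 20.3
recR 23.6 -16.3
dieL top 19.1 16.0
dieR 19.1 -14.0
die bot 17.3 1.0
standL 43.0 37.9
standR 43.1 -34.4
```

Call:
step_arm:
  steps:
    - [1.3,0.3,0,0,0,0]
    - [0,0,-3,0,0,0]
    - [0,0,-3,0,0,0]
    - [0,0,0,0,0,0]

```text
time_s: 16.62
tcp_pos: [0.4985, -0.154, 0.2422]
ee_rot: [-0.508, 0.861, 0.0, -0.0]
wrist_force: [-0.2, 0.3, -1.4]
width: 0.257
```

Call:
step_arm:
  steps:
    - [0,0,-2,0,0,0]
    - [0,0,-2,0,0,0]
    - [0,0,-1,0,0,0]
    - [0,0,0,0,0,0]

```text
time_s: 17.12
tcp_pos: [0.4987, -0.1541, 0.2376]
ee_rot: [-0.508, 0.861, 0.0, -0.0]
wrist_force: [0.9, -0.7, -2.5]
width: 0.258
```

Call:
step_arm:
  steps:
    - [0,0,-0.6,0,0,0]
    - [0,0,0,0,0,0]
    - [0,0,0,0,0,0]

```text
time_s: 17.5
tcp_pos: [0.4988, -0.1541, 0.2372]
ee_rot: [-0.508, 0.861, -0.0, 0.0]
wrist_force: [-0.1, -0.5, -2.9]
width: 0.256
```

```bash
python3 look.py 13 wrist; python3 -c "
import cv2,numpy as np
b=cv2.cvtColor(np.load('wrist13.npy'),cv2.COLOR_RGB2BGR)
cv2.imwrite('pics/z13.png',cv2.resize(b[120:260,240:400],None,fx=4,fy=4,interpolation=cv2.INTER_CUBIC)[:600])"
```

```text
17.5 [ 0.49876532 -0.15406915  0.23716625] [-5.08366672e-01  8.61140713e-01 -6.48076841e-06  4.33279118e-06] [-0.11285065 -0.51296531 -2.94706843] 0.2563488887238945
```

View pics/z13.png

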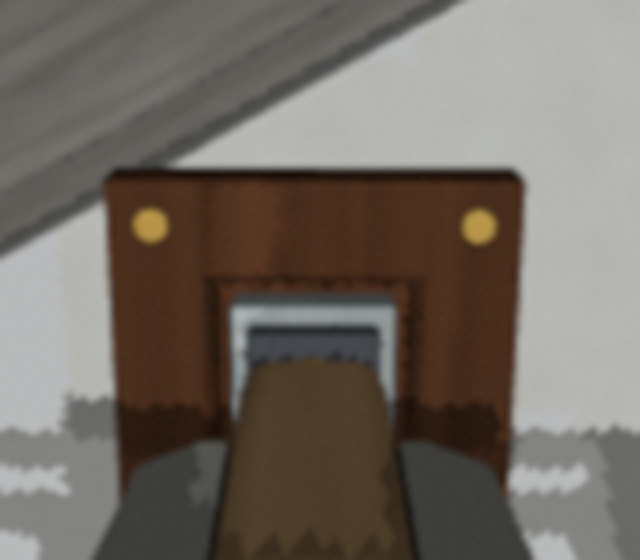

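The die is centred in the recess and about 0.3 mm above the floor. I'll lower it until it touches.

Call:
step_arm:
  steps:
    - [0,0,-0.4,0,0,0]
    - [0,0,0,0,0,0]
    - [0,0,0,0,0,0]

```text
time_s: 17.92
tcp_pos: [0.4988, -0.1541, 0.2369]
ee_rot: [-0.508, 0.861, -0.0, 0.0]
wrist_force: [-0.9, 1.0, -0.4]
width: 0.253
```

Call:
step_arm:
  steps:
    - [0,0,-0.3,0,0,0]
    - [0,0,0,0,0,0]
    - [0,0,0,0,0,0]

```text
time_s: 18.3
tcp_pos: [0.4988, -0.1541, 0.2369]
ee_rot: [-0.508, 0.861, -0.0, 0.0]
wrist_force: [-3.6, 1.2, 4.7]
width: 0.258
```

Call:
step_arm:
  steps:
    - [0,0,0.3,0,0,0]
    - [0,0,0,0,0,0]
  squeeze: 10

```text
time_s: 18.55
tcp_pos: [0.4989, -0.1541, 0.2369]
ee_rot: [-0.508, 0.861, -0.0, 0.0]
wrist_force: [-2.1, 1.2, 3.7]
width: 0.262
```

Call:
step_arm:
  steps:
    - [0,0,0,0,0,0]
    - [0,0,0,0,0,0]
    - [0,0,0,0,0,0]
    - [0,0,0,0,0,0]
  jaw: 0.3

```text
time_s: 19.05
tcp_pos: [0.4988, -0.1541, 0.2366]
ee_rot: [-0.508, 0.861, 0.0, -0.0]
wrist_force: [0.1, -0.4, -0.6]
width: 0.621
```

```bash
python3 look.py 14 wrist side
```

```text
19.05 [ 0.49875078 -0.15406972  0.23664554] [-5.08350024e-01  8.61150539e-01  4.11625240e-05 -4.27241079e-06] [ 0.05118566 -0.35386457 -0.55211367] 0.621098480320471
```

View pics/wrist14.png

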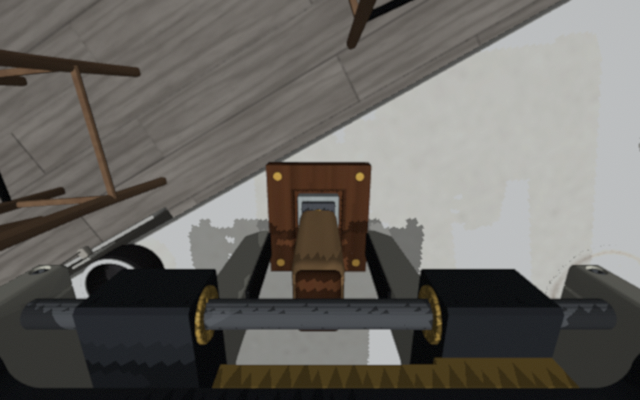

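The stamp stands free between the open fingers. I'll retreat straight up.

Call:
step_arm:
  steps:
    - [0,0,15,0,0,0]
    - [0,0,35,0,0,0]
    - [0,0,50,0,0,0]
    - [0,0,50,0,0,0]
    - [0,0,30,0,0,0]
    - [0,0,0,0,0,0]
    - [0,0,0,0,0,0]

```text
time_s: 20.02
tcp_pos: [0.4985, -0.154, 0.4162]
ee_rot: [-0.508, 0.861, 0.0, -0.0]
wrist_force: [-0.1, -0.6, -0.7]
width: 0.648
```

```bash
python3 look.py 15 wrist side top; python3 -c "
import cv2,numpy as np
a=cv2.cvtColor(np.load('side15.npy'),cv2.COLOR_RGB2BGR);c=cv2.cvtColor(np.load('side0.npy'),cv2.COLOR_RGB2BGR)
r=lambda b:cv2.resize(b[180:265,160:460],None,fx=2.6,fy=2.6,interpolation=cv2.INTER_CUBIC)
cv2.imwrite('pics/zs15.png',np.vstack([r(c),r(a)]))
b=cv2.cvtColor(np.load('wrist15.npy'),cv2.COLOR_RGB2BGR)
cv2.imwrite('pics/z15.png',cv2.resize(b[120:220,270:370],None,fx=6,fy=6,interpolation=cv2.INTER_CUBIC))"
```

```text
20.025 [ 0.49849788 -0.1539751   0.41617855] [-5.08358283e-01  8.61145597e-01  2.71574485e-04 -2.07976664e-04] [-0.06331656 -0.61967473 -0.69402271] 0.6476672918886099
```

View pics/zs15.png

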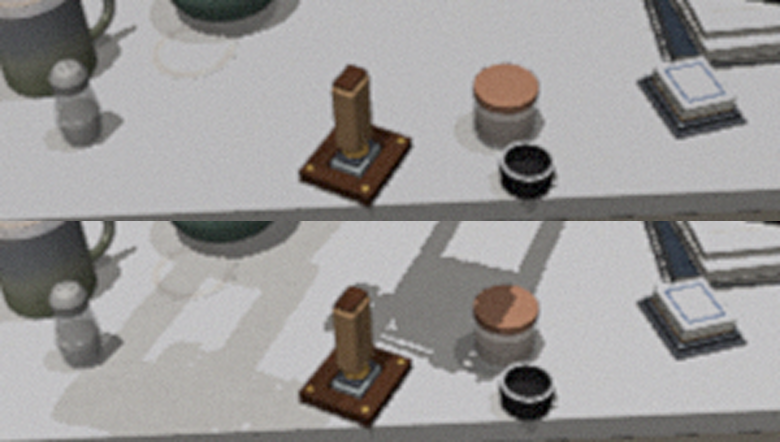

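View pics/z15.png

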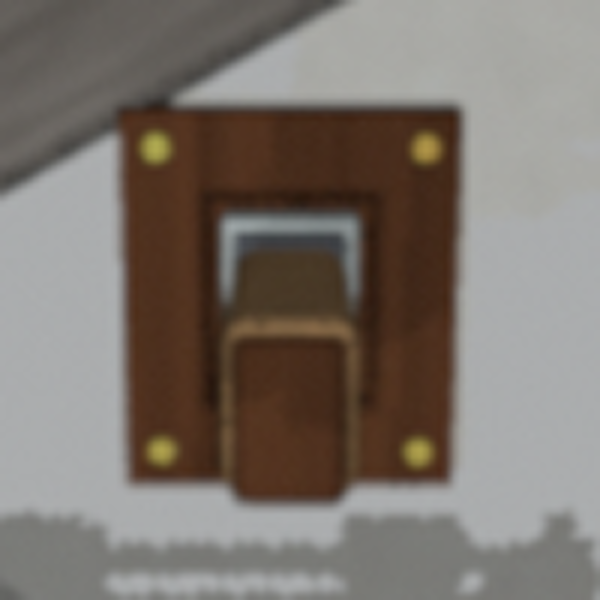

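The stamp is upright in its recess and the bystanders have not moved, so I'm handing in.

```bash
python3 -c "
from h import *
print(arm.sign_off())"
```

```text
the job is handed in; nothing more can be done
None
```

I pressed the top label with the stamp, set the stamp back in its stand and handed the job in at about 20 s. No verdict is reported.

- **Press:** Contact came with the die about 27 mm above the worktop. I built the load in steps, adding small sideways corrections to cancel arm flex. It then read 12.5–14.4 N, including about 2.75 N of stamp weight, for about 2 s and ended at 14.4 N. Every reading was well under 22 N.
- **Straightness:** The die looked square in the blue frame, within about 1 mm of centre. Tool movement under load was about 0.4 mm sideways and about 2 mrad of tilt. A sideways force of up to about 4 N remained, mostly from arm flex.
- **Put back:** Before release the die was centred in the recess and touching its floor. The last pictures show the stamp upright in its stand, the gripper clear, and the jar, pot, shaker and tray looking the same as at the start.
- **Checks that disagreed or stayed open:**
  - The top and wrist cameras differed by 2–3 mm on the tray position, so I set the stamp by die against frame in the wrist view.
  - The estimate of where the pressure fell on the die was noisy, up to ±20 mm during loading, but within about 4 mm of centre at the end.
  - No embossed mark shows in the pictures, so the impression itself is unconfirmed.

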